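Shut off the purge gas at the spectrometer

ROBOT

A 6-joint arm with a two-finger parallel gripper is mounted at the origin on the work surface. World frame = base frame: x ahead of the robot, y to its left, z up, the work surface at z = 0. Lengths are in m, angles in rad, forces in N, time in s.
With the tool pointing down it reaches from about 0.35 to 0.975 m from the base axis. Payload 4.9 kg.
Tool frame: the origin (TCP) lies at the very end of the fingers, on their centre line; the grasp point (between the pads) lies 19 mm behind it (ctrl.pinch_z is the distance from the TCP to the grasp point, in m); z points along the fingers, y is the line along which they close (so a half turn about z gives the same grasp; the last joint's range is limited). The gripper opens to 85 mm and grips with 20 to 120 N. Pads are 22 mm wide; open, the fingers measure 114 mm over their backs; the gripper's body (76 mm by 85 mm) begins 54 mm behind the grasp point. The pads swing forward as they close: fully open they stand 13 mm farther back than shut.
Start: joints at [0.987, 0.053, 1.613, -0, 1.476, -0.119], TCP at [0.28, 0.559, 0.231] pointing down, gripper open.
Joint ranges: [-3.01, 3.01], [-1.01, 2.22], [0.06, 2.58], [-1.02, 4.17], [0.09, 2.62], [-3.14, 3.14]. Speed limits (rad/s): [2.57, 2.57, 3.14, 3.14, 3.14, 3.14].

INTERFACE

Orientations are given as a rotation vector (axis times angle).
In Python, from station import ctrl, optics gives the robot as it stands. The module is installed in compiled form; this text tells all that it offers.
- The arm moves only by the shell command python3 -m handwheel 'ROWS' [OPENING] [FORCE]. ROWS is JSON, one flat list of numbers, 6 for each row, row after row: the shift along the tool's x, y, z in m, then the turn, a rotation vector about the tool's x, y, z in degrees. A call has 1 to 20 rows; each row shifts and turns the commanded pose from where the row before left it, along the tool's axes as they then stand; what a row does not reach is not made up. A row lasts 1/10 s, in which the tool goes at most 50 mm and 8.59 degrees, less where a joint would pass 70% of its speed; a pose out of reach is approached as far as the arm can. A call is refused whole if a number of a shift passes 0.05 or a number of a turn 8.59, either way. A call with a gripper value outside its range is refused whole. OPENING is the closure, from 0 (fully open) to 1 (shut), set as the call begins (- or left out, the last holds). The fingers move at their own pace and stop on an object; FORCE is the grip in N (left out, the last holds). Time passes only in rows, so rows that do not move let the fingers close. It gives the time, the measured TCP pose, the force and the opening at its end, in the units of the state.
- ctrl.get_obs(): the state, without advancing time (a new reading comes with each control period).
- optics.get_image(name): name is "scene" or "top"; returns (picture, depth): 480x640x3 uint8, red, green, blue; 480x640 float32, m along the optical axis (not along the pixel's ray), 0 where there is no reading.
- optics.get_calibration(name): a dict with "fovy" (degrees; the focal length in pixels is half the picture's height over the tangent of half this angle, whatever the lens; pixels are square), "cx", "cy" (the principal point, pixels), "rvec" (rotation vector, rad) and "tvec" (3), from world to camera coordinates, as OpenCV has them. Camera axes: x right, y down, z forward; pixel columns grow to the right and rows downward; lengths in m; the calibration is good to about 2 mm. A picture is of the moment at which its call begins. get_calibration takes no time and is no camera call.
- ctrl.finish_job(): hands the job in, once; it reports no verdict.
The state is a dict: "t": time; "q": joint angles; "dq": joint speeds; "effort": joint torques, N m; "tool_pos": TCP position; "tool_rot": TCP orientation; "contact_force": force on the tool from outside, world axes, zero at the start; "wrist_torque": the same for the moment, N m; "opening": finger opening in m.
Only numpy, scipy, OpenCV 4.12 (cv2) and the standard library are available. Lean on these libraries where they do the work, as an engineer would, in place of code of your own. Each camera call takes 0.05 s, during which the arm holds its last target. There are 200 camera calls.

TASK

The measurement is over, so shut off the purge gas. First set the selector toggle on the sloping console to its centre off position and let go of it, without ever letting it go over to the other side; then close the ball valve on the supply pipe by turning its lever fully crosswise to the pipe. Leave the spanner, jar and mouse where they are.

Things in the scene. Friction and masses are not known exactly. Their poses are not given: they have to be found in the camera images.
- console: Fixed white console, 160 deep (x), 200 wide (y). Origin on the table straight below the toggle's grip point (toggle centred); x away from its front, z up. Its grey panel slopes 40 degrees: 40 mm high at x = -29, 149 mm at x = 101; flat top back to x = 131 mm. The centred toggle stands square to the panel, so it leans 40 degrees from vertical, along (-0.643, 0, 0.766)
- rail_mid (a point): Middle of the grey guard rail, 16 mm thick, along the console's y, 232 mm high at the console's x = 10 mm. From its ends (y = +-106 mm) bars slope back and down to the console's rear (x = 116, z = 164 mm). It bars the way to the toggle from straight above: reach the toggle from the front, along its own length
- toggle (a joint): Toggle angle (rad): +0.32 leans to the console's +y side, where it begins, 0 is centre off, -0.32 leans to -y. Three equal detents: let go between -0.14 and 0.14 it springs to 0, beyond 0.16 either way it snaps on to that side. Pushing it out of any detent takes about 4 N at the grip point, plus some damping
- toggle_grip (a point): Point on the toggle's axis 48 mm from its pivot, where to grip or push. The toggle is a plain steel bat, 11 mm thick at its foot, growing to 16 mm over its last 30 mm, 62 mm long from the pivot. Axes: z along the toggle outwards; y is the way it swings when centred
- toggle_pivot (a point): The toggle's pivot, on the panel surface: in the console's frame x = 31, y = 0, z = 90 mm. A steel collar, 32 mm across and 8 mm high, surrounds it. z along the toggle outwards
- valve: Fixed ball valve on a short steel pipe along y (190 mm long, 20 mm thick, centre 45 mm high; brass fittings up to 38 mm thick, the top at 64 mm; the stem boss of 22 mm thickness rises to 88 mm) on a 80 by 150 mm foot plate. Origin on the table under the stem; z up
- valve_lever (a joint): Angle of the valve lever (rad) about the upright stem, counter-clockwise from above. 0 is open: the lever lies along the pipe and points to the valve's +y; 1.571, at its stop, is closed: crosswise, pointing to the valve's -x. It stays where it is left; turning takes about 2 N at the grip
- valve_grip (a point): Middle of the black sleeve on the valve lever, 68 mm from the stem's axis, 100 mm above the table. The sleeve is 62 mm long (along the point's y, which points outwards from the stem), 20 mm wide and 14 mm high
- spanner: Bystander: loose steel spanner lying on the table, 150 mm long along its x; origin at its underside
- jar: Bystander: small closed jar, 48 mm across, 55 mm high; origin at the centre of its underside
- mouse: Bystander: black computer mouse, 100 by 58 by 32 mm; origin at the centre of its underside
Things that resemble listed ones, but are neither listed nor needed, are in the scene too. There is more than one size of the valve; the job needs the middle-sized.

How it is judged:
By the outcome, as a careful person would: the job done as asked, in the order asked, and still so for the second after the job is handed in, with the robot touching nothing.
It also fails if it takes over 54 s, if anything falls off the work surface, if the arm or the gripper's body presses on something with over 40 N, if the wrist force passes 120 N, or if a joint passes its speed limit or range.

## Working session

There is one attempt and no reset: what is moved stays moved. The work goes in short steps, Python scripts to look and compute and a shell command to move; the robot and the scene stay as the last step left them, time stands still between calls to the robot, and variables do not carry over. Pictures are saved under pics/ and viewed, on a budget of 10 in all, crops included, one or two more only if the job needs it, and the job is handed in when it is done.

```bash
mkdir -p pics
cat > h.py <<'E'
import numpy as np,cv2
from station import ctrl,optics
def cal(n):
    c=optics.get_calibration(n);f=240/np.tan(np.radians(c["fovy"])/2)
    R=cv2.Rodrigues(np.array(c["rvec"],float))[0];return f,c["cx"],c["cy"],R,np.array(c["tvec"],float)
def cloud(n,d):
    f,cx,cy,R,t=cal(n);v,u=np.mgrid[:480,:640]
    P=np.stack([(u-cx)*d/f,(v-cy)*d/f,d],-1);W=(P-t)@R;W[d==0]=np.nan;return W
E
python3 - <<'E'
from h import *
for n in("scene","top"):
    im,d=optics.get_image(n);np.savez(f"{n}0.npz",im=im,d=d);cv2.imwrite(f"pics/{n}0.png",im[:,:,::-1])
    f,cx,cy,R,t=cal(n);print(n,f,-R.T@t,R[2],optics.get_calibration(n),(d==0).mean())
print(ctrl.get_obs(),ctrl.pinch_z)
E
```

```text
scene 525.360087025758 [ 0.96209356 -0.69089157  0.96682737] [-0.3452065   0.61097764 -0.71241757] {'fovy': 49.10464052161201, 'cx': 316.9334504058905, 'cy': 242.20055630148647, 'rvec': array([ 2.30903391,  0.57376215, -0.26076448]), 'tvec': array([-0.49996325, -0.07365978,  1.44302506])} 0.003958333333333334
top 598.5676173552101 [0.40514614 0.02407246 1.44590622] [ 0.14133317 -0.00791595 -0.98993044] {'fovy': 43.69734622623898, 'cx': 314.97294468073903, 'cy': 241.93053715134562, 'rvec': array([ 2.13252183, -2.16917576,  0.16008959]), 'tvec': array([0.02316894, 0.60514035, 1.37427655])} 0.004225260416666667
{'t': 0.1, 'q': array([ 9.86991267e-01,  5.32920453e-02,  1.61417526e+00,  1.11683579e-05,
        1.47593881e+00, -1.19017740e-01]), 'dq': array([-0.00159099, -0.00143432, -0.00401827, -0.00073742, -0.00220079,
        0.00075602]), 'effort': array([-2.58966480e-05, -3.94904780e+01, -3.71363533e+01, -1.27777735e-04,
        3.92377362e-03,  1.39770145e-05]), 'tool_pos': array([0.2798446 , 0.5582291 , 0.23017409]), 'tool_rot': array([-7.23387532e-01, -3.05652096e+00,  2.66795352e-03]), 'contact_force': array([ 0.58744758, -0.01003202, -0.10297731]), 'wrist_torque': array([ 0.00524793, -0.01471041, -0.02178263]), 'opening': 0.08539493001576917} 0.0187
```

View pics/scene0.png

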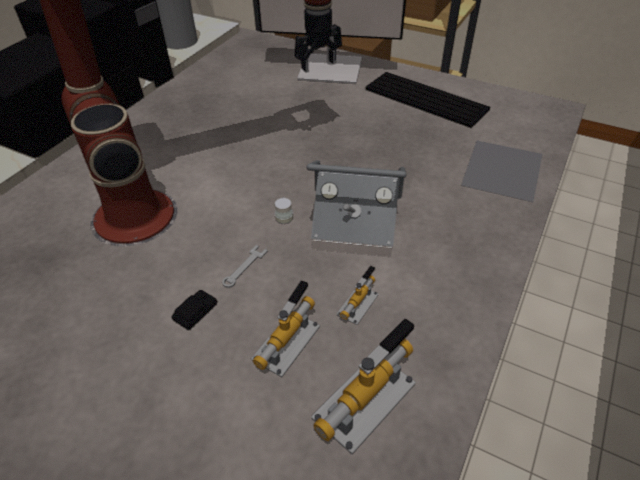

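View pics/top0.png

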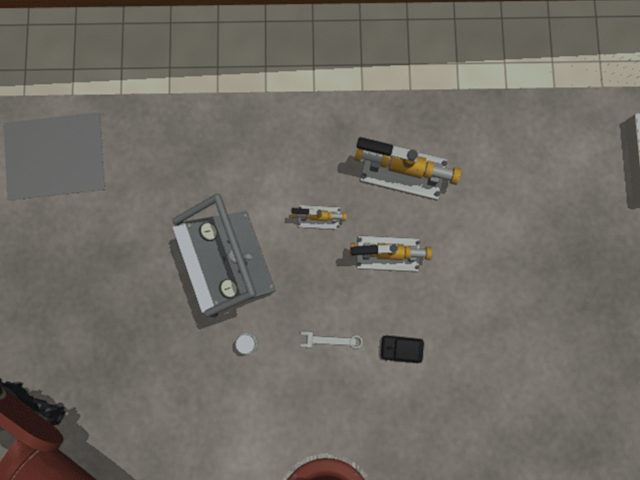

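The scene view shows the console at (357,210), the valves at (358,297) small, (288,333) middle and (368,390) large, the jar at (283,210), the spanner at (245,265) and the mouse at (195,309). In the top view the valves are at (320,217), (390,253) and (408,165). Next I measure them and take one enlarged crop.

Run:
```python
from h import *
A={n:np.load(n+"0.npz") for n in("scene","top")}
W={n:cloud(n,A[n]["d"]) for n in A}
def reg(n,u0,u1,v0,v1):
    return W[n][v0:v1,u0:u1].reshape(-1,3),A[n]["im"][v0:v1,u0:u1].reshape(-1,3).astype(int)
def rect(P):
    r=cv2.minAreaRect((P[:,:2]*1000).astype(np.float32));return len(P),np.round(r[0],1),np.round(r[1],1),round(r[2],1)
for n,b in(("top",(160,290,180,330)),("scene",(295,420,150,255))):
    P,C=reg(n,*b);z=P[:,2]
    t=P[(abs(z-.149)<.004)];print(n,"z149",rect(t))
    s=P[(z>.222)&(z<.25)];print("rail",rect(s),np.nanmax(z), s[:,2].max())
    c=P[(z>.012)&(z<.16)];print("all",rect(c))
    print("table z",np.nanmedian(z[abs(z)<.01]))
for name,b in dict(small=(285,350,200,232),mid=(345,436,232,275),big=(350,465,135,202)).items():
    P,C=reg("top",*b);z=P[:,2]
    yel=(C[:,0]>C[:,2]*2)&(C[:,0]>90)
    blk=(C.max(1)<50)&(z>.03)
    print(name,"yellow",rect(P[yel&(z>.02)]),"black",rect(P[blk]),np.nanmedian(z[blk]),np.nanmax(z))
ims=[cv2.resize(A["top"]["im"][175:325,165:295],(390,450),interpolation=2),cv2.resize(A["top"]["im"][200:290,335:445],(400,327),interpolation=2)]
ims[1]=cv2.copyMakeBorder(ims[1],0,123,0,0,0)
cv2.imwrite("pics/crop1.png",np.hstack(ims)[:,:,::-1])
```

```text
top z149 (1329, array([538.9, 273.1]), array([216.9,  47.1]), 17.8)
rail (1004, array([572.3, 192.8]), array([227.2,  42.4]), 19.7) 0.2485813135971215 0.2485813135971215
all (5985, array([569.3, 205.7]), array([265.8, 233.9]), 3.7)
table z 0.0008243617037225447
scene z149 (205, array([544.9, 259.9]), array([202.6,  21.3]), 18.5)
rail (710, array([572.3, 185.5]), array([225.1,  38.6]), 19.1) 0.2428805033177846 0.2428805033177846
all (6343, array([564.1, 208.3]), array([227.8, 150.2]), 19.8)
table z -0.0007715199187425837
small yellow (140, array([670.9,   2. ]), array([124.8,  19.5]), 87.4) black (80, array([675.9,  46.9]), array([37.6, 11.7]), 87.1) 0.07350834722033012 0.08176843159049807
mid yellow (282, array([ 578.8, -162.5]), array([190.2,  31.7]), 85.8) black (215, array([ 574.4, -138.3]), array([141.7,  20. ]), 87.4) 0.10760408043007591 0.11520070553195916
big yellow (679, array([ 785.3, -208.2]), array([247.9,  43.3]), 75.1) black (417, array([ 785.4, -183.9]), array([205.7,  35.5]), 73.8) 0.14135038007457637 0.15044841662922606
```

View pics/crop1.png

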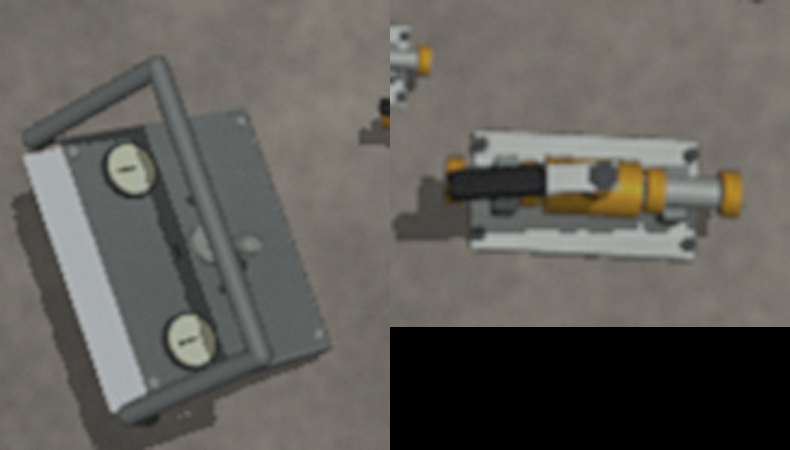

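The crop shows the toggle tip at about top pixel (248,256) and the console's guard rail. The middle valve is (390,253): its pipe measures 190 mm, against 125 mm for the small one and 248 mm for the big one, so it's the one described. Now I work out exact poses and the required motion.

Run:
```python
from h import *
A={n:np.load(n+"0.npz") for n in("scene","top")}
W={n:cloud(n,A[n]["d"]) for n in A}
for n,b in(("top",(160,290,180,330)),("scene",(295,420,150,255))):
    u0,u1,v0,v1=b;P=W[n][v0:v1,u0:u1].reshape(-1,3);z=P[:,2]
    r=P[(z>.228)]; c=np.median(r[:,:2],0)
    # rail direction via PCA of top points
    for _ in range(5):
        dvec=np.linalg.svd(r[:,:2]-r[:,:2].mean(0),full_matrices=False)[2][0]; nrm=np.array([-dvec[1],dvec[0]])
        o=(r[:,:2]-np.median(r[:,:2],0))@nrm; r=r[abs(o)<.010]
    if dvec[0]>0:dvec=-dvec
    yaw_y=np.degrees(np.arctan2(dvec[1],dvec[0]))
    s=r[:,:2]@dvec; mid=np.median(r[:,:2]@nrm)*nrm+dvec*(np.percentile(s,.5)+np.percentile(s,99.5))/2
    ex=np.array([dvec[1],-dvec[0]]); print(n,"y-axis deg",yaw_y,"len",np.ptp(s),"mid",mid,"origin",mid-.010*ex)
    L=(P[:,:2]-mid)@np.c_[ex,dvec]; L[:,0]+=.010
    # panel: expected z
    e=z-(.040+(L[:,0]+.029)*np.tan(np.radians(40)))
    k=(abs(e)<.012)&(L[:,0]>-.025)&(L[:,0]<.09)&(abs(L[:,1])<.09)
    pl=np.linalg.lstsq(np.c_[P[k][:,:2],np.ones(k.sum())],z[k],rcond=None)[0]
    print(" panel yaw of x",np.degrees(np.arctan2(pl[1],pl[0])),"slope",np.degrees(np.arctan(np.hypot(*pl[:2]))),"offset z",np.median(e[k]))
    q=(abs(z-.149)<.003)&(L[:,0]>.06); print(" flat x",np.percentile(L[q][:,0],[2,98]),"y",np.percentile(L[q][:,1],[1,99]))
    q=k; print(" panel y ext",np.percentile(L[(abs(e)<.006)&(L[:,0]>-.02)&(L[:,0]<0.02)&(abs(L[:,1])<.13)][:,1],[1,99]))
    # toggle points: above panel
    h=e*np.cos(np.radians(40)); t=(h>.035)&(h<.075)&(abs(L[:,1])<.05)&(z<.2)&(L[:,0]<.03)
    print(" toggle",t.sum(),np.median(np.c_[L,z][t],0),h[t].max())
for n,b in(("top",(345,436,232,275)),("scene",(245,325,278,378))):
    u0,u1,v0,v1=b;P=W[n][v0:v1,u0:u1].reshape(-1,3);C=A[n]["im"][v0:v1,u0:u1].reshape(-1,3).astype(int);z=P[:,2]
    rect=lambda P:cv2.minAreaRect((P[:,:2]*1000).astype(np.float32))
    print(n,"plate",rect(P[(z>.003)&(z<.02)&(C.min(1)>95)]))
    sl=(C.max(1)<45)&(z>.09);print(" lever/sleeve",rect(P[sl]),np.median(z[sl]))
    y=(C[:,0]>C[:,2]*2)&(C[:,0]>90)&(z>.03);print(" yel",rect(P[y]))
```

```text
top y-axis deg -160.52093197482014 len 0.22694758286975686 mid [0.57633938 0.18019919] origin [0.579674   0.17077156]
 panel yaw of x 109.63683687824204 slope 40.7168368856493 offset z 0.001104932850974752
 flat x [0.09452038 0.13060003] y [-0.09908676  0.09457515]
 panel y ext [-0.10080574  0.10033958]
 toggle 59 [-0.00040521  0.01700619  0.13443856] 0.06332443387888888
scene y-axis deg -160.43977154245601 len 0.22511660840328862 mid [0.57612452 0.17422979] origin [0.57947249 0.16480689]
 panel yaw of x 109.72299539865843 slope 41.133806518602796 offset z -0.004693104415854084
 flat x [0.09561224 0.10960167] y [-0.09780591  0.09961668]
 panel y ext [-0.09967434  0.10038829]
 toggle 48 [-9.17325192e-07  1.52669457e-02  1.31980817e-01] 0.06197454349723259
top plate ((580.970947265625, -169.701416015625), (220.57994079589844, 103.33953094482422), 89.1249008178711)
 lever/sleeve ((576.8594360351562, -96.423828125), (17.215620040893555, 58.17617416381836), 2.520373582839966) 0.1078770625362489
 yel ((578.7977294921875, -162.48094177246094), (190.2034149169922, 31.70262336730957), 85.781494140625)
scene plate ((549.6510009765625, -125.40089416503906), (183.5301513671875, 266.9029541015625), 27.803945541381836)
 lever/sleeve ((578.5570678710938, -116.73858642578125), (18.027555465698242, 97.1617431640625), 1.0238566398620605) 0.10582082204280041
 yel ((582.4579467773438, -164.52069091796875), (191.8940887451172, 32.72171401977539), 87.01570892333984)
```

```bash
cat > plan.py <<'E'
from h import *
from scipy.spatial.transform import Rotation as Ro
O=np.array([.5795,.169,0]);a=np.radians(109.6)
ex=np.array([np.cos(a),np.sin(a),0]);ey=np.array([-np.sin(a),np.cos(a),0]);ez=np.array([0,0,1.])
ax=-.643*ex+.766*ez; piv=O+.031*ex+.090*ez
RT=Ro.from_matrix(np.c_[np.cross(-ey,-ax),-ey,-ax])
def togp(s,y=0): return piv+ax*s+ey*y
def delta(p,R):
    o=ctrl.get_obs();R0=Ro.from_rotvec(o["tool_rot"])
    print("shift tool mm",np.round(R0.inv().apply(p-o["tool_pos"])*1000,1),"turn tool deg",np.round(np.degrees((R0.inv()*R).as_rotvec()),2))
E
python3 -m handwheel '[0,0,-0.05,0,0,0, 0,0,-0.05,0,0,0, 0,0,-0.05,0,0,0, 0,0,-0.05,0,0,0, 0,0,0,0,0,0, 0,0,0,0,0,0]' 0
python3 - <<'E'
from plan import *
print(togp(.28)); delta(np.r_[togp(.28)[:2],.43],RT)
E
```

```text
t: 0.7
tool_pos: [0.2803, 0.559, 0.433]
tool_rot: [0.723, 3.056, 0.005]
contact_force: [-0.0, 0.3, -0.2]
opening: 0.0853
[0.6294957  0.02859576 0.30448   ]
shift tool mm [-549.9 -317.6    2.2] turn tool deg [-15.1   37.97  42.  ]
```

```bash
python3 -m handwheel '[-0.0275,-0.0159,0,0,0,0, -0.0275,-0.0159,0,0,0,0, -0.0275,-0.0159,0,0,0,0, -0.0275,-0.0159,0,0,0,0, -0.0275,-0.0159,0,0,0,0, -0.0275,-0.0159,0,0,0,0, -0.0275,-0.0159,0,0,0,0, -0.0275,-0.0159,0,0,0,0, -0.0275,-0.0159,0,0,0,0, -0.0275,-0.0159,0,0,0,0, -0.0275,-0.0159,0,0,0,0, -0.0275,-0.0159,0,0,0,0, -0.0275,-0.0159,0,0,0,0, -0.0275,-0.0159,0,0,0,0, -0.0275,-0.0159,0,0,0,0, -0.0275,-0.0159,0,0,0,0, -0.0275,-0.0159,0,0,0,0, -0.0275,-0.0159,0,0,0,0, -0.0275,-0.0159,0,0,0,0, -0.0275,-0.0159,0,0,0,0]'
python3 -m handwheel '[0,0,0,-1.51,3.8,4.2, 0,0,0,-1.51,3.8,4.2, 0,0,0,-1.51,3.8,4.2, 0,0,0,-1.51,3.8,4.2, 0,0,0,-1.51,3.8,4.2, 0,0,0,-1.51,3.8,4.2, 0,0,0,-1.51,3.8,4.2, 0,0,0,-1.51,3.8,4.2, 0,0,0,-1.51,3.8,4.2, 0,0,0,-1.51,3.8,4.2, 0,0,0,0,0,0, 0,0,0,0,0,0]'
python3 - <<'E'
from plan import *
print(ctrl.get_obs()["q"],togp(.28)); delta(togp(.28),RT)
E
```

```text
t: 2.7
tool_pos: [0.6293, 0.0267, 0.4275]
tool_rot: [-0.722, -3.052, 0.001]
contact_force: [0.2, -0.0, -0.0]
opening: 0.0855
t: 3.9
tool_pos: [0.6289, 0.0277, 0.4289]
tool_rot: [-1.453, -2.057, -0.523]
contact_force: [-0.7, -0.9, 0.2]
opening: 0.0858
[-0.3070547   0.19728088  1.23913499  0.62462548  2.08454499 -0.43947577] [0.6294957  0.02859576 0.30448   ]
shift tool mm [-79.5   1.5  95.7] turn tool deg [-0.27  0.   -0.16]
```

```bash
python3 -m handwheel '[-0.02,0.0004,0.024,0,0,0, -0.02,0.0004,0.024,0,0,0, -0.02,0.0004,0.024,0,0,0, -0.02,0.0004,0.024,0,0,0, 0,0,0.04,0,0,0, 0,0,0.04,0,0,0, 0,0,0.04,0,0,0, 0,0,0.04,0,0,0, 0,0,0,0,0,0, 0,0,0,0,0,0, 0,0,0,0,0,0]'
python3 - <<'E'
from plan import *
delta(togp(.029),RT)
im,d=optics.get_image("scene");im2,d2=optics.get_image("top")
cv2.imwrite("pics/c2.png",np.hstack([cv2.resize(im[130:270,280:440],(400,350),interpolation=2),cv2.resize(im2[180:320,165:325],(400,350),interpolation=2)])[:,:,::-1])
for n,p in(("scene",togp(.062,.0195)),("scene",togp(.062)),("top",togp(.062,.0195)),("top",togp(.062)),("scene",piv),("top",piv)):
    f,cx,cy,R,t=cal(n);c=R@p+t;print(n,(c[0]/c[2]*f+cx,c[1]/c[2]*f+cy))
E
```

```text
t: 5.0
tool_pos: [0.5969, 0.1248, 0.1856]
tool_rot: [-1.454, -2.063, -0.527]
contact_force: [-0.1, -1.1, -0.0]
opening: 0.0856
shift tool mm [-1.  -1.6 94.7] turn tool deg [0.01 0.19 0.05]
scene (np.float64(345.1835216031488), np.float64(206.97093036144))
scene (np.float64(353.3866290250152), np.float64(207.6900113969945))
top (np.float64(251.33377204923136), np.float64(255.5126729542086))
top (np.float64(248.34374822232922), np.float64(247.2852825351944))
scene (np.float64(354.4804395214352), np.float64(211.39462505074172))
top (np.float64(234.04340451494988), np.float64(256.13722902538075))
```

View pics/c2.png

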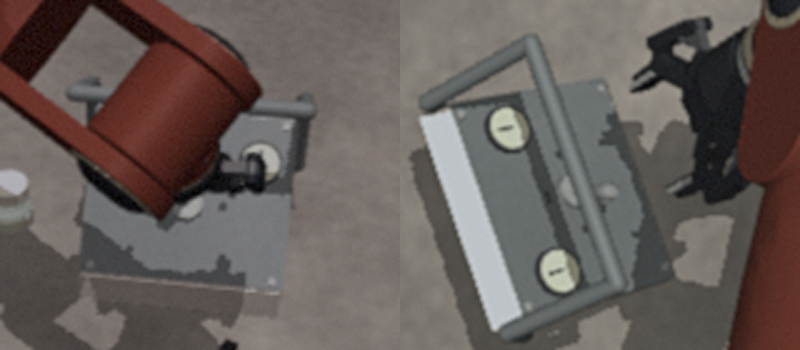

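The gripper straddles the toggle's axis: fingertips at crop (640,85) and (682,190), toggle tip at (610,190), collar at (570,190), and the projections agree. I'll advance along the tool axis in two steps.

```bash
python3 -m handwheel '[0,-0.0008,0.016,0,0,0, 0,-0.0008,0.016,0,0,0, 0,0,0.016,0,0,0, 0,0,0,0,0,0]'
python3 -m handwheel '[0,0,0.012,0,0,0, 0,0,0.012,0,0,0, 0,0,0.012,0,0,0, 0,0,0.010,0,0,0, 0,0,0,0,0,0, 0,0,0,0,0,0]'
python3 - <<'E'
from plan import *
delta(togp(.029),RT)
E
```

```text
t: 5.5
tool_pos: [0.5809, 0.1552, 0.1435]
tool_rot: [-1.451, -2.055, -0.52]
contact_force: [-0.7, 0.3, -0.5]
opening: 0.0857
t: 6.1
tool_pos: [0.5735, 0.1816, 0.1114]
tool_rot: [-1.453, -2.059, -0.525]
contact_force: [0.3, 0.5, 0.0]
opening: 0.0855
shift tool mm [-0.7  1.4 -1.6] turn tool deg [-0.14  0.07 -0.09]
```

```bash
python3 -m handwheel '[0,0.001,-0.001,0,0,0, 0,0,0,0,0,0, 0,0,0,0,0,0, 0,0,0,0,0,0, 0,0,0,0,0,0]' 0.5 20
python3 -m handwheel '[0,0,0,0,0,0, 0,0,0,0,0,0, 0,0,0,0,0,0, 0,0,0,0,0,0, 0,0,0,0,0,0, 0,0,0,0,0,0, 0,0,0,0,0,0, 0,0,0,0,0,0]' 0.9 20
```

```text
t: 6.6
tool_pos: [0.5744, 0.1807, 0.1125]
tool_rot: [-1.453, -2.059, -0.524]
contact_force: [-3.5, -3.2, 3.2]
opening: 0.0427
t: 7.4
tool_pos: [0.5758, 0.1813, 0.1125]
tool_rot: [-1.455, -2.06, -0.528]
contact_force: [5.9, 1.4, -1.6]
opening: 0.0152
```

```bash
python3 -m handwheel '[0,0,0,0,0,0, 0,0,0,0,0,0, 0,0,0,0,0,0]'
python3 - <<'E'
from plan import *
o=ctrl.get_obs();v=o["tool_pos"]-piv;print("y",v@ey,"s",v@ax,"perp",v@np.cross(ey,ax),"Fy",o["contact_force"]@ey,o["contact_force"]@ax,o["opening"],o["wrist_torque"])
delta(togp(.029),RT)
E
```

```text
t: 7.7
tool_pos: [0.5758, 0.1813, 0.1125]
tool_rot: [-1.455, -2.06, -0.528]
contact_force: [5.1, 1.5, -2.2]
opening: 0.0153
y -0.0006428426741293354 s 0.028901343003828902 perp 0.000561847983059496 Fy -5.278027974531281 -1.461286325158848 0.01534515535453991 [-0.24708102 -0.93094058 -0.70290631]
shift tool mm [-0.6 -0.6 -0.1] turn tool deg [ 0.03  0.12 -0.08]
```

```bash
python3 -m handwheel '[0,0.001,0,0,0,0, 0,0.001,0,0,0,0, 0,0,0,0,0,0, 0,0,0,0,0,0, 0,0,0,0,0,0]'
python3 - <<'E'
from plan import *
o=ctrl.get_obs();v=o["tool_pos"]-piv;print("y",v@ey,"Fy",o["contact_force"]@ey,o["contact_force"]@ax,o["opening"],o["wrist_torque"])
E
```

```text
t: 8.2
tool_pos: [0.5763, 0.1816, 0.1125]
tool_rot: [-1.453, -2.059, -0.524]
contact_force: [-1.8, -3.9, 2.1]
opening: 0.0151
y -0.0011952497066162317 Fy 2.998633456567842 3.6027794862080453 0.015096570910430228 [-0.48579381  0.15047388  0.27226131]
```

The force changes sign within about 1 mm, so the toggle sits at its centre detent. I'll open, back out and look.

```bash
python3 -m handwheel '[0,-0.0007,0,0,0,0, 0,0,0,0,0,0]'
python3 -m handwheel '[0,0,0,0,0,0, 0,0,0,0,0,0, 0,0,0,0,0,0, 0,0,0,0,0,0, 0,0,0,0,0,0, 0,0,-0.02,0,0,0, 0,0,-0.03,0,0,0, 0,0,-0.03,0,0,0, 0,0,-0.04,0,0,0, 0,0,-0.04,0,0,0, 0,0,-0.04,0,0,0, 0,0,-0.04,0,0,0, 0,0,0,0,0,0]' 0.2
python3 - <<'E'
from plan import *
im,d=optics.get_image("scene");im2,d2=optics.get_image("top")
cv2.imwrite("pics/c3.png",np.hstack([cv2.resize(im[150:250,310:410],(400,400),interpolation=2),cv2.resize(im2[205:305,190:290],(400,400),interpolation=2)])[:,:,::-1])
# valve target: sleeve from above, lever dir 92.7deg, tool down, y across the lever
S=np.array([.580,-.1637,0]);l=np.radians(92.7);u=np.array([np.cos(l),np.sin(l),0]);w=np.array([-u[1],u[0],0])
for sg in(1,-1):
    yv=sg*w;zv=np.array([0,0,-1.]);R=Ro.from_matrix(np.c_[np.cross(yv,zv),yv,zv])
    delta(S+.068*u+[0,0,.25],R)
print(ctrl.get_obs()["q"])
E
```

```text
t: 8.4
tool_pos: [0.5762, 0.1815, 0.1125]
tool_rot: [-1.454, -2.059, -0.525]
contact_force: [0.6, -3.1, 2.4]
opening: 0.0155
t: 9.7
tool_pos: [0.6309, 0.0338, 0.3019]
tool_rot: [-1.459, -2.066, -0.532]
contact_force: [-0.1, 0.9, 0.4]
opening: 0.0681
shift tool mm [-112.3  -92.9  -32.5] turn tool deg [  55.9    -8.39 -154.15]
shift tool mm [-112.3  -92.9  -32.5] turn tool deg [ -5.94 -39.57  16.14]
[-0.29615873  0.22882405  1.41815437  0.57491349  1.8995516  -0.56090234]
```

View pics/c3.png

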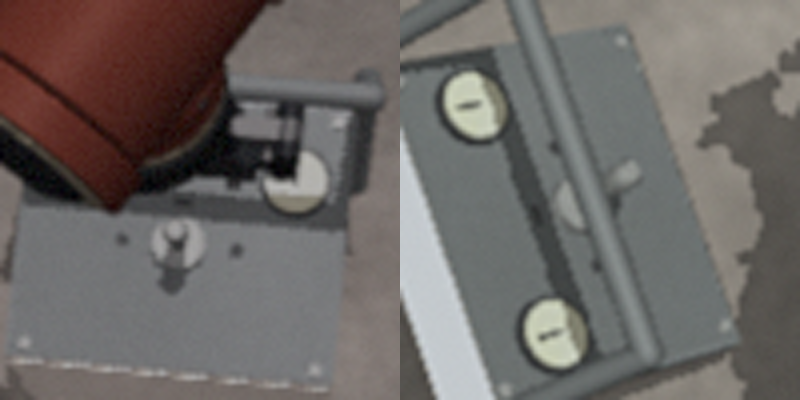

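The toggle now stands centred: its tip is at scene (354,207) and top (247.5,247.5), against centred predictions of (353.4,207.7) and (248.3,247.3). On to the valve.

```bash
python3 -m handwheel '[0,0,-0.01,-0.74,-4.95,2.02, 0,0,-0.01,-0.74,-4.95,2.02, 0,0,-0.01,-0.74,-4.95,2.02, 0,0,0,-0.74,-4.95,2.02, 0,0,0,-0.74,-4.95,2.02, 0,0,0,-0.74,-4.95,2.02, 0,0,0,-0.74,-4.95,2.02, 0,0,0,-0.74,-4.95,2.02, 0,0,0,0,0,0, 0,0,0,0,0,0]' 0
cat >> plan.py <<'E'
S=np.array([.580,-.1637,0])
def lev(deg,z,r=.068):
    l=np.radians(deg);u=np.array([np.cos(l),np.sin(l),0]);yv=np.array([u[1],-u[0],0]);zv=np.array([0,0,-1.])
    delta(S+r*u+[0,0,z],Ro.from_matrix(np.c_[np.cross(yv,zv),yv,zv]))
E
python3 - <<'E'
from plan import *
lev(92.7,.2);print(ctrl.get_obs()["q"])
E
```

```text
t: 10.8
tool_pos: [0.6329, 0.0215, 0.3192]
tool_rot: [-2.162, -2.273, 0.003]
contact_force: [-0.4, -0.4, -0.2]
opening: 0.0851
shift tool mm [-114.6  -61.3  119.2] turn tool deg [-0.27 -0.1   0.18]
[-8.39589021e-02  3.83828748e-02  1.48296560e+00  1.18390013e-03
  1.62522628e+00 -1.34088668e-01]
```

```bash
python3 -m handwheel '[-0.023,-0.0123,0.01,0,0,0, -0.023,-0.0123,0.01,0,0,0, -0.023,-0.0123,0.01,0,0,0, -0.023,-0.0123,0.01,0,0,0, -0.023,-0.0123,0.01,0,0,0, 0,0,0.035,0,0,0, 0,0,0.034,0,0,0, 0,0,0,0,0,0, 0,0,0,0,0,0, 0,0,0,0,0,0]'
python3 - <<'E'
from plan import *
lev(92.7,.081)
im,d=optics.get_image("scene");im2,d2=optics.get_image("top")
cv2.imwrite("pics/c4.png",np.hstack([cv2.resize(im[240:400,220:380],(400,400),interpolation=2),cv2.resize(im2[200:300,335:435],(400,400),interpolation=2)])[:,:,::-1])
E
```

```text
t: 11.8
tool_pos: [0.5786, -0.0978, 0.2042]
tool_rot: [2.167, 2.273, 0.0]
contact_force: [-0.2, 0.6, 0.6]
opening: 0.0852
shift tool mm [  2.2  -1.9 123.2] turn tool deg [0.05 0.03 0.04]
```

View pics/c4.png

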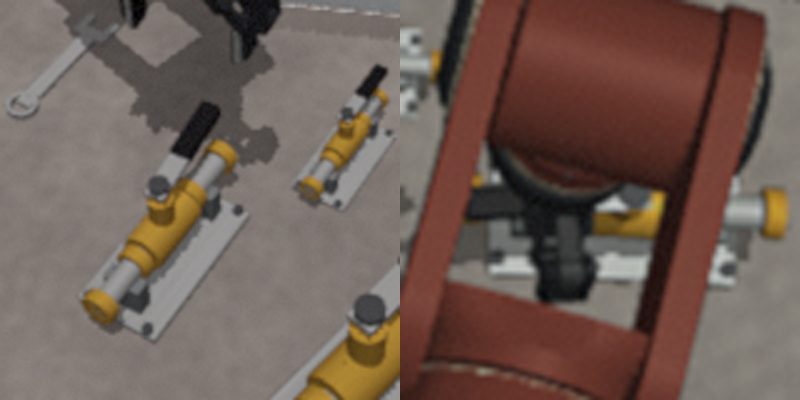

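The lever is free and the gripper hovers above its sleeve (scene crop (197,130)), with fingers on both sides. I'll descend and grip.

```bash
python3 -m handwheel '[0.001,-0.001,0.03,0,0,0, 0.001,-0.001,0.03,0,0,0, 0,0,0.02,0,0,0, 0,0,0.02,0,0,0, 0,0,0.012,0,0,0, 0,0,0.01,0,0,0, 0,0,0,0,0,0]'
python3 -m handwheel '[0,0,0,0,0,0, 0,0,0,0,0,0, 0,0,0,0,0,0, 0,0,0,0,0,0, 0,0,0,0,0,0, 0,0,0,0,0,0, 0,0,0,0,0,0, 0,0,0,0,0,0, 0,0,0,0,0,0]' 0.9 25
python3 - <<'E'
from plan import *
lev(92.7,.081)
E
```

```text
t: 12.6
tool_pos: [0.5749, -0.0953, 0.0794]
tool_rot: [-2.166, -2.272, 0.003]
contact_force: [-0.0, -0.2, -0.0]
opening: 0.0856
t: 13.5
tool_pos: [0.5761, -0.0955, 0.0807]
tool_rot: [2.167, 2.274, 0.0]
contact_force: [4.5, 2.0, 2.2]
opening: 0.0196
shift tool mm [-0.3  0.7 -0.3] turn tool deg [0.02 0.01 0.04]
```

```bash
python3 -m handwheel '[-0.00037,-0.00711,0,0,0,-6, -0.00037,-0.00711,0,0,0,-6, -0.00037,-0.00711,0,0,0,-6, -0.00037,-0.00711,0,0,0,-6, -0.00037,-0.00711,0,0,0,-6, -0.00037,-0.00711,0,0,0,-6, -0.00037,-0.00711,0,0,0,-6, 0,0,0,0,0,0, 0,0,0,0,0,0]'
python3 - <<'E'
from plan import *
lev(134.7,.081)
E
```

```text
t: 14.4
tool_pos: [0.5324, -0.1161, 0.0808]
tool_rot: [1.207, 2.896, -0.001]
contact_force: [9.3, -1.3, -1.7]
opening: 0.0197
shift tool mm [ 0.7  0.3 -0.2] turn tool deg [0.05 0.23 0.06]
```

```bash
python3 -m handwheel '[-0.00037,-0.00711,0,0,0,-6, -0.00037,-0.00711,0,0,0,-6, -0.00037,-0.00711,0,0,0,-6, -0.00037,-0.00711,0,0,0,-6, -0.00037,-0.00711,0,0,0,-6, -0.00037,-0.00711,0,0,0,-6, 0,0,0,0,0,0, 0,0,0,0,0,0]'
python3 -m handwheel '[-0.00018,-0.00356,0,0,0,-3, 0,0,0,0,0,0, 0,0,0,0,0,0]'
python3 -m handwheel '[-0.00018,-0.00356,0,0,0,-3, 0,0,0,0,0,0, 0,0,0,0,0,0]'
python3 -m handwheel '[-0.00006,-0.0018,0,0,0,-1.5, 0,0,0,0,0,0, 0,0,0,0,0,0]'
python3 - <<'E'
from plan import *
lev(177.3,.081);o=ctrl.get_obs();print(o["wrist_torque"])
E
```

```text
t: 15.2
tool_pos: [0.5146, -0.1529, 0.0809]
tool_rot: [0.254, 3.124, -0.001]
contact_force: [16.1, -0.1, -5.4]
opening: 0.0196
t: 15.5
tool_pos: [0.5141, -0.1561, 0.0808]
tool_rot: [0.172, 3.13, -0.0]
contact_force: [14.4, 0.6, -4.9]
opening: 0.0197
t: 15.8
tool_pos: [0.5138, -0.1577, 0.0808]
tool_rot: [0.092, 3.134, 0.006]
contact_force: [14.2, 8.0, -1.8]
opening: 0.0195
t: 16.1
tool_pos: [0.5138, -0.1578, 0.0808]
tool_rot: [0.055, 3.135, 0.013]
contact_force: [13.9, 14.6, 0.1]
opening: 0.0197
shift tool mm [ 1.6 -2.7 -0.2] turn tool deg [0.47 0.35 0.69]
[ 1.96087892 -2.12621688 -0.86507685]
```

Tangential force built to 15 N with no further motion, so the stop is reached. I'll release, rise and check.

```bash
python3 -m handwheel '[0,0,0,0,0,0, 0,0,0,0,0,0, 0,0,0,0,0,0, 0,0,0,0,0,0, 0,0,0,0,0,0, 0,0,-0.02,0,0,0, 0,0,-0.04,0,0,0, 0,0,-0.05,0,0,0, 0,0,-0.05,0,0,0, 0,0,-0.04,0,0,0, 0,0,0,0,0,0]' 0
python3 -m handwheel '[0,-0.04,-0.01,0,0,0, 0,-0.04,-0.01,0,0,0, 0,-0.04,-0.01,0,0,0, 0,-0.04,0,0,0,0, 0,-0.04,0,0,0,0, 0,-0.04,0,0,0,0, 0,0,0,0,0,0, 0,0,0,0,0,0]'
python3 - <<'E'
from plan import *
im,d=optics.get_image("scene");im2,d2=optics.get_image("top")
np.savez("end.npz",im=im,d=d,im2=im2,d2=d2)
cv2.imwrite("pics/c5.png",np.hstack([cv2.resize(im[160:400,180:420],(400,400),interpolation=2),cv2.resize(im2[220:300,335:435],(400,320),interpolation=2)if 0 else cv2.resize(im2[190:310,335:455],(400,400),interpolation=2)])[:,:,::-1])
for n,I,D in(("scene",im,d),("top",im2,d2)):
    W=cloud(n,D);C=I.astype(int);k=(C.max(2)<50)&(W[...,2]>.09)&(W[...,2]<.125)&(abs(W[...,0]-.53)<.09)&(abs(W[...,1]+.16)<.06)
    print(n,k.sum(),cv2.minAreaRect((W[k][:,:2]*1000).astype(np.float32)))
E
```

```text
t: 17.2
tool_pos: [0.5138, -0.1629, 0.2887]
tool_rot: [0.049, 3.131, -0.009]
contact_force: [-0.2, -0.2, 0.6]
opening: 0.0855
t: 18.0
tool_pos: [0.5031, -0.4016, 0.3087]
tool_rot: [-0.051, -3.138, -0.003]
contact_force: [-0.4, 0.2, 0.7]
opening: 0.0854
scene 217 ((515.968994140625, -161.35494995117188), (19.77260398864746, 58.023643493652344), 85.77969360351562)
top 203 ((514.0781860351562, -159.2010955810547), (18.512998580932617, 58.75822830200195), 84.72417449951172)
```

View pics/c5.png

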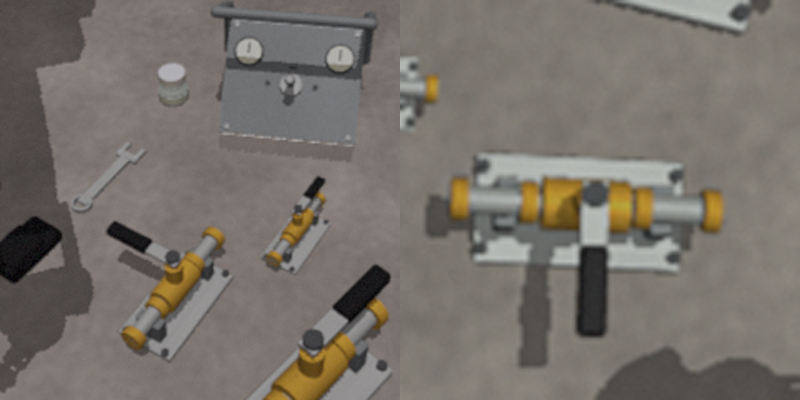

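The lever now lies crosswise: in the top crop the pipe runs (460,198)–(712,210) and the lever (597,200)–(591,333), both 2.6–2.7° off the image axes, so perpendicular. The toggle is still upright at the centre. I'll check the bystanders quickly and hand in.

Run:
```python
from plan import *
a=np.load("top0.npz");e=np.load("end.npz")
b=cloud("top",a["d"]);c=cloud("top",e["d2"])
for n,(u0,u1,v0,v1) in dict(spanner=(295,368,325,355),jar=(228,262,328,362),mouse=(374,430,330,368)).items():
    r=[np.median(W[v0:v1,u0:u1][W[v0:v1,u0:u1][...,2]>h],0)*1000 for W in(b,c) for h in[.004 if n=="spanner" else .015]]
    print(n,np.round(r,1))
print(ctrl.get_obs()["contact_force"],ctrl.get_obs()["t"]);print(ctrl.finish_job())
```

```text
spanner [[374.4 -18.9   7.1]
 [375.6 -21.1   7.2]]
jar [[372.5 175.4  55.3]
 [372.6 175.1  55.3]]
mouse [[ 353.6 -184.5   28.8]
 [ 353.2 -184.5   28.9]]
[ 0.36177064 -0.07643339  0.06038841] 18.1
the job is handed in; nothing more can be done
None
```

I set the toggle to centre off and closed the middle-sized ball valve, then handed the job in at 18.1 s with the gripper clear of everything.

- **Toggle:** I closed the gripper on it, centred on its middle position, so it moved only from its starting side to centre. I then let go. In both camera views its tip is within about 1 px of where a centred toggle should appear, and the last picture still shows it centred.
- **Valve:** I gripped the sleeve and turned the lever until it stopped moving while the force rose to about 15 N. In the last top picture the lever is square to the pipe to within about 1°. The depth-based fits of the sleeve disagreed slightly, reading 1.5–2.5° short of that. I put this down to noise in those fits, because the lever was already against its stop.
- **Bystanders:** The jar and mouse measure within 0.5 mm of where they started. The spanner reads about 2 mm different; the arm never went near it, so I take that as depth noise.

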